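Free the eccentric lock and push the specimen tray home

TASK

The specimen tray of the slide scanner is blocked by its eccentric cam lock. With the tray still back, push the cam's lever round with a fingertip, all the way to the stop pin so that the cam stands at its low point, then push the tray by its upright rear tab into the scanner until it is fully home, and move clear. Leave the slide cassette lying in the tray and do not disturb the beaker, the bottle or the slide box beside the scanner.

Things in the scene. Friction and masses are not known exactly. Their poses are not given: they have to be found in the camera images.
- loader: Fixed tray loader: steel base plate 245 x 165 x 10 mm and, at its far end, a cream scanner housing 140 deep, 200 wide, 75 mm tall, with a 90 mm wide tray slot; front face at x = 120 mm. Place and yaw vary. Origin on the work surface under the tray's centre line; x = direction the tray is pushed (into the scanner), y = left, z = up. Offsets below are in this frame.
- tray (a joint): Travel (m) of the aluminium tray along the loader's +x: 0 = fully back (start), 0.110 = fully home at its end stop. About 2 N dry friction plus 6 N per m/s; stays where left. A 20 mm wide, 34 mm high steel lug on its right side (front face at x = -50 mm with the tray back) runs into the cam after 40 to 50 mm unless the cam is low.
- tab (a point): Centre of the rear (robot-side) face of the tray's upright push tab: a plate 60 mm wide (y), 10 mm thick (x), top 55 mm above the work surface, this point 35 mm above it. With the tray back it is at (-90, 0, 35) mm in the loader's frame. Behind it is only the base plate, 10 mm high. Moves with the tray.
- cam_lock (a joint): Angle (rad) of cam and lever: 0 = cam high (tray blocked, lever along the loader's -x, towards the robot); 3.14 = low point (tray free, lever along +x against the stop pin). Grows counter-clockwise seen from above: the lever swings round by the right (-y) side, away from the tray. Starts at 0 to 0.5. Dry friction 0.08 N m; stays where left.
- cam_pivot (a point): On the cam's vertical pivot axis at mid-height of the lever: (20, -68, 55) mm in the loader's frame. The hub is 20 mm in diameter, top 66 mm high. Under the lever the cam is a steel disc 44 mm in diameter, set 14 mm off the axis, 18 to 32 mm above the surface.
- lever_tip (a point): Centre of the black knob (18 mm diameter, 44 to 72 mm above the surface) at the lever's end, 62 mm from the pivot axis; this point is 55 mm high. The lever is a straight steel bar 12 mm wide, 44 to 66 mm above the surface. At the low point a stop pin (8 mm thick, 64 mm high) meets it on the tray side, 40 mm from the pivot.
- nest (a point): Centre of the floor of the tray's nest (87 x 43 mm inside, walls 10 mm high, floor 20 mm above the work surface), in which the cassette lies. Moves with the tray.
- cassette_mid (a point): Centre of the loose grey slide cassette, 84 x 40 x 12 mm, lying in the tray's nest, its top 32 mm above the work surface. It rides along with the tray; it must not be lifted.
- beaker: Loose open glass beaker, 60 mm in diameter, 70 mm tall, to the left of the loader; origin at the centre of its foot. Leave alone.
- reagent: Loose brown reagent bottle, 52 mm in diameter, 110 mm tall, to the right of the lever and scanner; origin at the centre of its foot. Leave alone.
- slide_box: Loose white slide box with a grey lid, 92 x 62 x 40 mm, to the right of the lever; origin at the centre of its foot. Leave alone.
Not all that is in view belongs to the job. Of the things like the part that bears cassette_mid, leave any that is green; of the rest the smaller one is meant.

How it is judged:
By the outcome, as a careful person would: the job done as asked, in the order asked, and still so for the second after the job is handed in, with the robot touching nothing.
It also fails if it takes over 51 s, if anything falls off the work surface, if the arm or the gripper's body presses on something with over 40 N, if the wrist force passes 120 N, or if a joint passes its speed limit or range.

ROBOT

A 6-joint arm with a two-finger parallel gripper is mounted at the origin on the work surface. World frame = base frame: x ahead of the robot, y to its left, z up, the work surface at z = 0. Lengths are in m, angles in rad, forces in N, time in s.
With the tool pointing down it reaches from about 0.25 to 0.725 m from the base axis. Payload 4 kg.
Tool frame: the origin (TCP) lies on the centre line of the jaws, within the pads' length; the fingertips stand ahead of it and the grasp point (between the pads) lies 11 mm behind it (bot.tip_extent is the z of the fingertips in the tool frame, in m); z points along the fingers, y is the direction in which the jaws open and shut (so a half turn about z gives the same grasp; the last joint's range is limited). The gripper opens to 85 mm and grips with 20 to 120 N. Pads are 22 mm wide; open, the fingers measure 114 mm over their backs; the gripper's body (76 mm by 85 mm) begins 54 mm behind the grasp point. The pads swing forward as they close: fully open they stand 13 mm farther back than shut.
Start: joints at [-1.247, 0.241, 0.005, 1.335, 0, 1.571], TCP at [0.159, -0.474, 0.239] pointing down, gripper open.
Joint ranges: [-2.72, 2.72], [-1.05, 1.87], [-1.09, 1.28], [-1.99, 2.15], [-1.42, 1.44], [-3.14, 3.14]. Speed limits (rad/s): [2.79, 2.79, 3.14, 3.14, 3.14, 3.14].

INTERFACE

Orientations are given as a unit quaternion [x, y, z, w].
In Python, from workcell import bot gives the robot as it stands.
- The arm moves only by the shell command python3 -m jog 'ROWS'. ROWS is JSON, a list that holds one entry, the list of rows, each a list of 7 numbers: the shift along the world's x, y, z in m, then the turn, a rotation vector about the world's x, y, z in degrees, then the closure in counts, from 0 (fully open) to 255 (shut). In form: [[[tx, ty, tz, ax, ay, az, fingers], ...]]. A call has 1 to 10 rows; each row is the pose to reach, as a shift and turn from the pose commanded when the call began; what a row does not reach only later rows make up. A row lasts 1/12 s, in which the tool goes at most 41.7 mm and 7.16 degrees, less where a joint would pass 70% of its speed; a pose out of reach is approached as far as the arm can. A call with a gripper value outside its range is refused whole. The fingers move at their own pace and stop on an object; the grip force is fixed at half the most. Time passes only in rows, so rows that repeat a pose let the fingers close. It gives the time, the measured TCP pose, the force and the opening at its end, in the units of the state.
- bot.get_obs(): the state, without advancing time (a new reading comes with each control period).
- bot.camera(name): name is "side" or "top" or "wrist"; returns the picture (480x640x3 uint8, blue, green, red); there is no depth.
- bot.camera_model(name): a dict with "K" (3x3 intrinsics, pixels), "T" (4x4, takes a point from camera to world coordinates). Camera axes: x right, y down, z forward; pixel columns grow to the right and rows downward; lengths in m; the calibration is good to about 2 mm. A picture is of the moment at which its call begins: read the wrist's pose just before it. camera_model takes no time and is no camera call; for the wrist camera it gives the pose at the moment of the call.
- bot.job_done(): hands the job in, once; it reports no verdict.
The state is a dict: "clock": time; "joint_pos": joint angles; "joint_vel": joint speeds; "tau": joint torques, N m; "eef_pos": TCP position; "tool_rot": TCP orientation; "ft_force": force on the tool from outside, world axes, zero at the start; "ft_torque": the same for the moment, N m; "grip_width": finger opening in m.
Only numpy, scipy, OpenCV 4.12 (cv2) and the standard library are available. Lean on these libraries where they do the work, as an engineer would, in place of code of your own. Each camera call takes 0.05 s, during which the arm holds its last target. There are 200 camera calls.

## Working session

There is one attempt and no reset: what is moved stays moved. The work goes in short steps, Python scripts to look and compute and a shell command to move; the robot and the scene stay as the last step left them, time stands still between calls to the robot, and variables do not carry over. Pictures are saved under pics/ and viewed, about 8 in all and at most 12, crops included, and the job is handed in when it is done.

```bash
mkdir -p pics; python3 - <<'E'
from workcell import bot
import cv2
for n in("top","side"):
    m=bot.camera_model(n);print(n,m["K"].tolist() if hasattr(m["K"],'tolist') else m["K"]);print(m["T"])
    cv2.imwrite(f"pics/{n}0.png",bot.camera(n))
o=bot.get_obs();print(o,bot.tip_extent)
E
```

```text
top [[485.4703776746483, 0.0, 307.45882710044026], [0.0, 485.4703776746483, 238.45354589837476], [0.0, 0.0, 1.0]]
[[-0.00839293 -0.98315551  0.18257823  0.43541325]
 [-0.99992471  0.00988606  0.00726939 -0.00783352]
 [-0.00895192 -0.18250348 -0.98316445  0.95744731]
 [ 0.          0.          0.          1.        ]]
side [[460.8683850055852, 0.0, 318.1026439252516], [0.0, 460.8683850055852, 233.92050269525285], [0.0, 0.0, 1.0]]
[[ 0.98047279 -0.14253875  0.13548364  0.4573133 ]
 [-0.19661422 -0.72451204  0.66062482 -0.60119617]
 [ 0.0039949  -0.67436267 -0.73838949  0.73052338]
 [ 0.          0.          0.          1.        ]]
{'clock': 0.1, 'joint_pos': array([-1.24701336e+00,  2.41349238e-01,  3.85256918e-03,  1.33524972e+00,
        1.90926236e-05,  1.57081368e+00]), 'joint_vel': array([ 1.63274305e-03, -1.74159322e-03,  2.71234098e-03, -1.15968110e-03,
       -2.96383222e-05, -3.25083496e-04]), 'tau': array([-8.77482616e-04, -3.73137760e+01,  2.53010595e+01,  1.08430334e-02,
       -3.29546958e-05, -9.94072025e-07]), 'eef_pos': array([ 0.15890049, -0.47347381,  0.23849378]), 'tool_rot': array([ 9.86925101e-01,  1.61176595e-01, -1.47747525e-04, -9.63819318e-04]), 'ft_force': array([-0.88866306, -0.53151723,  0.54088951]), 'ft_torque': array([-0.03223059, -0.02120641, -0.02148631]), 'grip_width': 0.08534438052861162} 0.008
```

View pics/top0.png

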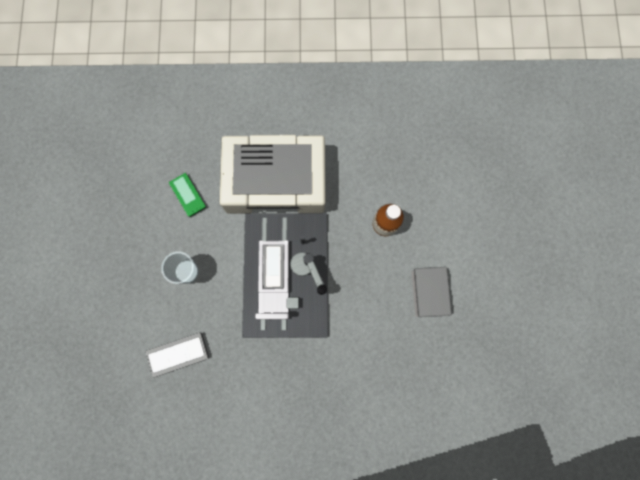

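View pics/side0.png

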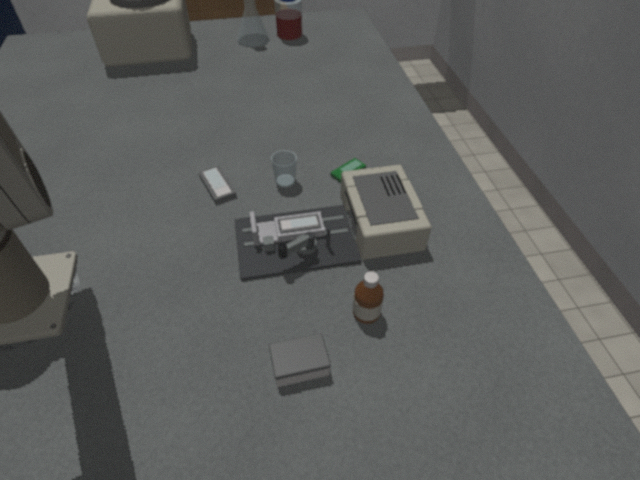

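The top view shows the base plate (px 243–328, 213–338), the tray tab near (273,317), the lever knob near (321,289), and the bottle at (388,220). The box is at (433,292) and the beaker at (180,268). I'll zoom in to measure.

```bash
cat > h.py <<'E'
from workcell import bot
import numpy as np, cv2
def ray(n,u,v,z):
    m=bot.camera_model(n);K=np.array(m["K"]);T=np.array(m["T"])
    d=T[:3,:3]@np.linalg.solve(K,[u,v,1]);o=T[:3,3]
    return (o+d*(z-o[2])/d[2])
def proj(n,p):
    m=bot.camera_model(n);K=np.array(m["K"]);T=np.array(m["T"])
    q=K@(T[:3,:3].T@(np.array(p)-T[:3,3]));return q[:2]/q[2]
E
python3 - <<'E'
from h import *
im=cv2.imread("pics/top0.png")
c=im[200:345,230:340]
c=cv2.resize(c,None,fx=5,fy=4.1,interpolation=cv2.INTER_CUBIC) if 0 else cv2.resize(c,None,fx=4,fy=4,interpolation=cv2.INTER_CUBIC)
cv2.imwrite("pics/crop.png",c)
g=im.max(2).astype(int)
# plate mask
m=(g<62).astype(np.uint8); m[:205]=0;m[350:]=0;m[:,:235]=0;m[:,335:]=0
# edges of plate by rows/cols: left and right
L=[];R=[];B=[]
for v in range(225,332,4):
    xs=np.where(m[v])[0]; L.append((xs.min(),v));R.append((xs.max(),v))
for u in range(248,325,4):
    ys=np.where(m[:,u])[0]; B.append((u,ys.max()))
for nme,P in(("L",L),("R",R),("B",B)):
    W=np.array([ray("top",u+(0 if nme=="L" else .5)- (0.5 if nme=="L" else 0),v+(.5 if nme=="B" else 0),.010)[:2] for u,v in P])
    a,b=(0,1) if nme!="B" else (1,0)
    f=np.polyfit(W[:,a],W[:,b],1);r=W[:,b]-np.polyval(f,W[:,a]);k=abs(r)<.003
    f=np.polyfit(W[k,a],W[k,b],1)
    print(nme,f,k.sum(),np.degrees(np.arctan(f[0])))
E
```

```text
Traceback (most recent call last):
ValueError: zero-size array to reduction operation minimum which has no identity
```

View pics/crop.png

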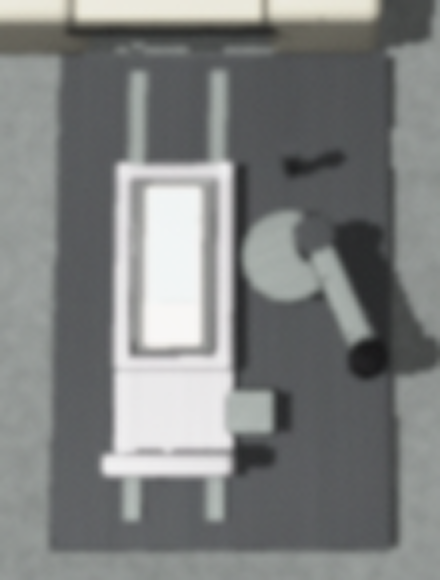

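The crop (4×, offset 230,200) shows these points:
- Tab top: (102–233, 455–476)
- Hub: (314,233)
- Knob: (368,357)
- Plate rear corners: (50,550) and (398,547)
- Rails: x≈135 and 217

```bash
python3 - <<'E'
from h import *
R=lambda u,v,z:ray("top",230+(u-1.5)/4,200+(v-1.5)/4,z)
P=dict(tabL=(102,477,.055),tabR=(233,476,.055),hub=(314,233,.066),knob=(368,357,.072),pLr=(50,550,.01),pRr=(398,547,.01),pLf=(60,60,.01),pRf=(392,60,.01),rail1a=(138,80,.013),rail1b=(132,515,.013),rail2a=(219,80,.013),rail2b=(216,515,.013),nTL=(117,163,.03),nTR=(233,163,.03),nBL=(115,366,.03),nBR=(233,366,.03))
W={k:R(*p)[:2] for k,p in P.items()}
for k in W:print(k,(W[k]*1000).round(1))
ang=lambda a,b:np.degrees(np.arctan2(*(W[b]-W[a])[::-1]))
print("yaw",ang('pLr','pLf'),ang('pRr','pRf'),ang('rail1b','rail1a'),ang('rail2b','rail2a'),ang('pRr','pLr')-90,ang('tabR','tabL')-90,ang('nBL','nTL'),ang('nBR','nTR'))
for yaw in (0,-1):
  y=np.radians(yaw);M=np.array([[np.cos(y),-np.sin(y)],[np.sin(y),np.cos(y)]])
  print(yaw,"origin tab",(W['tabL']+W['tabR'])/2-M@[-.09,0],"hub",W['hub']-M@[.02,-.068])
d=W['knob']-W['hub'];print("lever",np.hypot(*d),np.degrees(np.arctan2(*d[::-1])))
print("bottle",ray("top",388,220,.05),"box",ray("top",415,292,.04),ray("top",416,317,.04),ray("top",416,268,.04))
E
```

```text
tabL [453.8  96.2]
tabR [453.7  36. ]
hub [564.3  -2.2]
knob [506.3 -26.3]
pLr [420.4 125.9]
pRr [420.5 -40.7]
pLf [661.2 124.8]
pRf [659.5 -41.6]
rail1a [649.9  85.3]
rail1b [436.6  86.5]
rail2a [649.4  44.9]
rail2b [436.2  46.2]
nTL [604.8  93.5]
nTR [604.2  37.1]
nBL [506.5  93.5]
nBR [505.9  37.2]
yaw -0.26638113049494067 -0.22765429418882127 -0.31876876163323364 -0.36933244313873936 0.011404318749356435 -0.059641531879663034 0.010629276535357848 -0.0589069587506868
0 origin tab [0.5437589  0.06611117] hub [0.54432738 0.06583008]
-1 origin tab [0.54374519 0.06454046] hub [0.54551719 0.06616878]
lever 0.06285817786891222 -157.44596139470676
bottle [ 0.63826346 -0.15540417  0.05      ] box [ 0.50137719 -0.2023545   0.04      ] [ 0.45497258 -0.20195127  0.04      ] [ 0.5467157 -0.2064593  0.04     ]
```

```bash
python3 -m jog '[[[0.04,0.04,0,0,0,0,255],[0.07,0.07,0,0,0,0,255],[0.1,0.1,0,0,0,0,255],[0.12,0.13,0,0,0,0,255],[0.14,0.16,0,0,0,0,255],[0.16,0.19,0,0,0,0,255],[0.18,0.22,0,0,0,0,255],[0.2,0.25,0,0,0,0,255],[0.22,0.28,0,0,0,0,255],[0.24,0.31,0,0,0,0,255]]]'; python3 -c "
from h import *
print(bot.get_obs()['joint_pos'],bot.tip_extent)"
```

```text
clock: 0.93
eef_pos: [0.3995, -0.1622, 0.2391]
tool_rot: [0.987, 0.161, -0.0, -0.0]
ft_force: [1.1, -0.7, -0.4]
grip_width: -0.0001
[-3.85648271e-01  1.04856537e-01 -1.61525621e-01  1.30487524e+00
 -3.71418735e-05  2.43202684e+00] 0.008
```

```bash
python3 -m jog '[[[0.03,0.04,0,0,0,2,255],[0.05,0.07,0,0,0,4,255],[0.07,0.1,0,0,0,4,255],[0.09,0.135,0,0,0,4,255],[0.12,0.17,0,0,0,4,255],[0.12,0.17,-0.02,0,0,4,255],[0.12,0.17,-0.05,0,0,4,255],[0.12,0.17,-0.08,0,0,4,255],[0.12,0.17,-0.1,0,0,4,255],[0.12,0.17,-0.11,0,0,4,255]]]'; python3 -c "
from h import *
print(bot.get_obs()['joint_pos'])
cv2.imwrite('pics/w1.png',bot.camera('wrist'))
s=bot.camera('side')[180:300,220:380];cv2.imwrite('pics/s1.png',cv2.resize(s,None,fx=4,fy=4))
T=np.array(bot.camera_model('wrist')['T']);print(T.round(3))
for p in([.564,-.002,.066],[.506,-.026,.072]):print(proj('wrist',p))"
```

```text
clock: 1.77
eef_pos: [0.5165, 0.0062, 0.1256]
tool_rot: [0.981, 0.196, -0.003, -0.001]
ft_force: [-0.4, 0.2, 0.5]
grip_width: 0.0001
[ 1.20660270e-02  3.55825039e-01 -1.44044734e-01  1.07755135e+00
 -1.01449886e-05  2.75953874e+00]
[[ 0.383 -0.872 -0.305  0.595]
 [-0.924 -0.362 -0.125  0.039]
 [-0.001  0.33  -0.944  0.262]
 [ 0.     0.     0.     1.   ]]
[360.07703625 198.20445713]
[356.9210787  298.14811332]
```

View pics/w1.png

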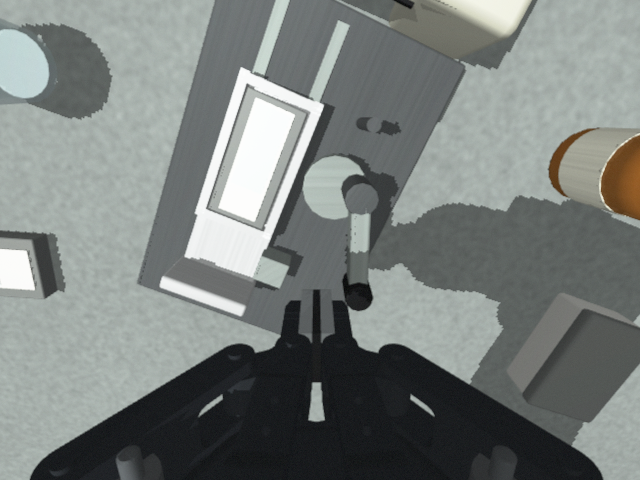

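The wrist view agrees with the measurement: the hub shows at (361,194) where (360,198) was predicted, and the knob at (359,293) where (357,298) was predicted. The shut fingers are left of the lever, so I can descend.

```bash
python3 -m jog '[[[0,0,-0.03,0,0,0,255],[0,0,-0.055,0,0,0,255],[0,0,-0.073,0,0,0,255],[0,0,-0.073,0,0,0,255],[0,0,-0.073,0,0,0,255]]]'
```

```text
clock: 2.28
eef_pos: [0.5195, 0.0058, 0.0571]
tool_rot: [0.981, 0.195, 0.0, 0.0]
ft_force: [-0.2, 0.3, 0.1]
grip_width: 0.0
```

```bash
python3 - <<'E'
import numpy as np
s=np.array([.5195,.0060]);p=np.array([.564,-.002])
for t in range(-157,4,7):
    a=np.radians(t);q=p+.038*np.array([np.cos(a),np.sin(a)])+.020*np.array([np.sin(a),-np.cos(a)])
    print(t,t+157,(q-s).round(4))
E
```

```text
-157 0 [ 0.0017 -0.0044]
-150 7 [ 0.0016 -0.0097]
-143 14 [ 0.0021 -0.0149]
-136 21 [ 0.0033 -0.02  ]
-129 28 [ 0.005  -0.0249]
-122 35 [ 0.0074 -0.0296]
-115 42 [ 0.0103 -0.034 ]
-108 49 [ 0.0137 -0.038 ]
-101 56 [ 0.0176 -0.0415]
-94 63 [ 0.0219 -0.0445]
-87 70 [ 0.0265 -0.047 ]
-80 77 [ 0.0314 -0.0489]
-73 84 [ 0.0365 -0.0502]
-66 91 [ 0.0417 -0.0508]
-59 98 [ 0.0469 -0.0509]
-52 105 [ 0.0521 -0.0503]
-45 112 [ 0.0572 -0.049 ]
-38 119 [ 0.0621 -0.0472]
-31 126 [ 0.0668 -0.0447]
-24 133 [ 0.0711 -0.0417]
-17 140 [ 0.075  -0.0382]
-10 147 [ 0.0784 -0.0343]
-3 154 [ 0.0814 -0.03  ]
```

```bash
python3 -m jog '[[[0.0015,-0.0045,0,0,0,0,255],[0.0015,-0.0095,0,0,0,7,255],[0.002,-0.015,0,0,0,14,255],[0.0035,-0.02,0,0,0,21,255],[0.005,-0.025,0,0,0,28,255],[0.0075,-0.0295,0,0,0,35,255],[0.0105,-0.034,0,0,0,42,255],[0.0135,-0.038,0,0,0,49,255],[0.0175,-0.0415,0,0,0,56,255],[0.022,-0.0445,0,0,0,63,255]]]'; python3 -c "
from h import *
cv2.imwrite('pics/w2.png',bot.camera('wrist'));print(bot.get_obs()['ft_force'],bot.get_obs()['joint_pos'])"
```

```text
clock: 3.12
eef_pos: [0.5415, -0.0381, 0.0584]
tool_rot: [0.732, 0.682, 0.001, -0.0]
ft_force: [-2.8, 3.0, 0.6]
grip_width: -0.0001
[-0.59050154  1.78622912 -0.56708231] [-7.19994659e-02  4.68902314e-01 -1.65097668e-01  9.34149583e-01
  1.02627400e-03  1.56679825e+00]
```

View pics/w2.png

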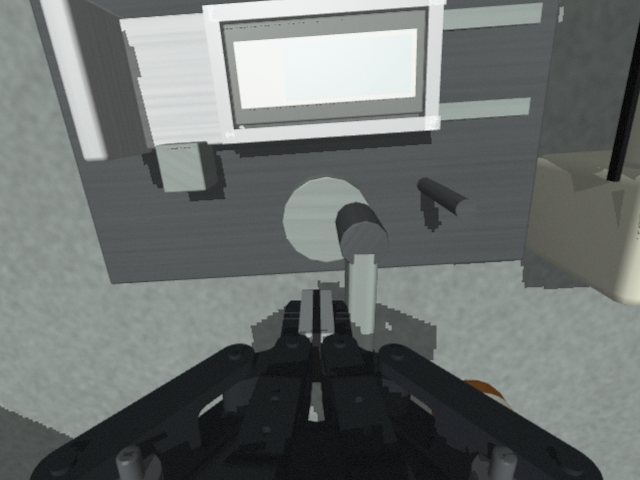

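The lever now points sideways along the finger, from the hub at (362,235) down, and it follows smoothly at about 4 N. I'll continue.

```bash
python3 -m jog '[[[0.0045,-0.0025,0,0,0,7,255],[0.0095,-0.0045,0,0,0,14,255],[0.0145,-0.0055,0,0,0,21,255],[0.02,-0.0065,0,0,0,28,255],[0.025,-0.0065,0,0,0,35,255],[0.03,-0.006,0,0,0,42,255],[0.035,-0.0045,0,0,0,49,255],[0.04,-0.0025,0,0,0,56,255],[0.045,0,0,0,0,63,255],[0.049,0.003,0,0,0,70,255]]]'; python3 -m jog '[[[0.004,0.0035,0,0,0,7,255],[0.0075,0.0075,0,0,0,14,255],[0.009,0.010,0,0,0,17,255],[0.010,0.0125,0,0,0,19,255],[0.010,0.0125,0,0,0,19,255]]]'
```

```text
clock: 4.0
eef_pos: [0.5903, -0.0366, 0.0579]
tool_rot: [0.211, 0.978, -0.001, 0.0]
ft_force: [-2.4, -1.8, 0.7]
grip_width: -0.0006
clock: 4.42
eef_pos: [0.6009, -0.0238, 0.0579]
tool_rot: [0.049, 0.999, -0.001, 0.001]
ft_force: [-1.6, -1.7, -0.7]
grip_width: -0.0004
```

```bash
python3 -m jog '[[[0.001,0.0015,0,0,0,3,255],[0.001,0.003,0,0,0,5,255],[0.001,0.003,0,0,0,5,255]]]';  python3 -m jog '[[[0,0.001,0,0,0,0,255],[0,0.001,0,0,0,0,255]]]'; python3 -c "
from h import *
cv2.imwrite('pics/w3.png',bot.camera('wrist'))"
```

```text
clock: 4.67
eef_pos: [0.6022, -0.0225, 0.058]
tool_rot: [0.006, 1.0, -0.002, 0.001]
ft_force: [-1.3, -6.0, 0.0]
grip_width: -0.0002
clock: 4.83
eef_pos: [0.6022, -0.0223, 0.058]
tool_rot: [0.007, 1.0, -0.003, 0.001]
ft_force: [0.2, -8.2, 0.4]
grip_width: 0.0004
```

View pics/w3.png

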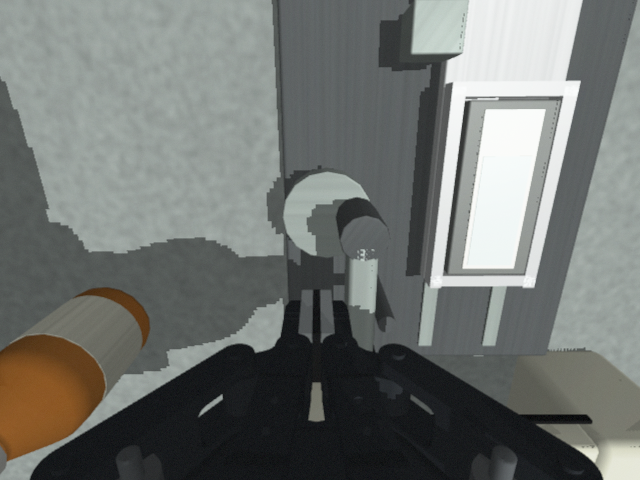

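The lever is against the stop: force rises with no motion, and the bar points along the loader's +x beside the pin. I'll back off, lift, and go behind the tab.

```bash
python3 -m jog '[[[0,-0.012,0,0,0,0,255],[0,-0.012,0.02,0,0,0,255],[0,-0.012,0.05,0,0,0,255],[0,-0.012,0.08,0,0,0,255],[-0.03,0.01,0.1,0,0,0,255],[-0.06,0.03,0.1,0,0,0,255],[-0.09,0.05,0.1,0,0,0,255],[-0.12,0.07,0.1,0,0,0,255],[-0.15,0.08,0.1,0,0,0,255],[-0.177,0.088,0.1,0,0,0,255]]]'; python3 -m jog '[[[0,0,0,0,0,0,255],[0,0,0,0,0,0,255]]]';python3 -c "
from h import *
im=bot.camera('top');cv2.imwrite('pics/t2.png',cv2.resize(im[200:345,230:340],None,fx=4,fy=4,interpolation=cv2.INTER_CUBIC))
print(proj('top',[.564,-.002,.066]),proj('top',[.626,-.002,.072]),bot.get_obs()['joint_pos'])"
```

```text
clock: 5.72
eef_pos: [0.4231, 0.0698, 0.1575]
tool_rot: [0.005, 1.0, 0.001, 0.001]
ft_force: [-0.8, -0.2, 0.1]
grip_width: -0.0
clock: 5.88
eef_pos: [0.4239, 0.0693, 0.1576]
tool_rot: [0.004, 1.0, 0.0, 0.001]
ft_force: [1.0, 0.0, 0.4]
grip_width: -0.0002
[308.03487381 258.05079632] [307.7236031  224.66149914] [ 1.60879156e-01  1.59216649e-01 -3.19436668e-01  1.08805268e+00
  2.71645038e-04  1.69528294e-01]
```

View pics/t2.png

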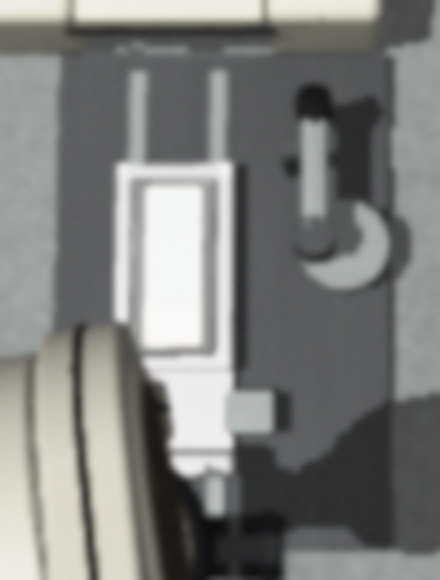

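The knob is at crop (313,101) where (311,99) was predicted for the low point, and the bar touches the pin at (292,163). The tray is unmoved. Next I'll descend and push.

```bash
python3 -m jog '[[[0,-0.003,-0.03,0,0,0,255],[0,-0.003,-0.06,0,0,0,255],[0,-0.003,-0.09,0,0,0,255],[0,-0.003,-0.11,0,0,0,255],[0,-0.003,-0.117,0,0,0,255],[0,-0.003,-0.117,0,0,0,255],[0.006,-0.003,-0.117,0,0,0,255],[0.012,-0.003,-0.117,0,0,0,255],[0.018,-0.003,-0.117,0,0,0,255],[0.022,-0.003,-0.117,0,0,0,255]]]'; python3 -m jog '[[[0.004,0,0,0,0,0,255],[0.009,0,0,0,0,0,255],[0.014,0,0,0,0,0,255],[0.019,0,0,0,0,0,255],[0.024,0,0,0,0,0,255],[0.029,0,0,0,0,0,255],[0.034,0,0,0,0,0,255],[0.039,0,0,0,0,0,255],[0.044,0,0,0,0,0,255],[0.049,0,0,0,0,0,255]]]'
```

```text
clock: 6.77
eef_pos: [0.448, 0.0661, 0.0406]
tool_rot: [0.004, 1.0, 0.0, 0.001]
ft_force: [-2.2, 0.1, 2.1]
grip_width: -0.0001
clock: 7.6
eef_pos: [0.4956, 0.0659, 0.0393]
tool_rot: [0.004, 1.0, -0.0, -0.0]
ft_force: [-1.1, -1.2, 1.7]
grip_width: 0.0002
```

```bash
python3 -m jog '[[[0.006,0,0,0,0,0,255],[0.012,0,0,0,0,0,255],[0.018,0,0,0,0,0,255],[0.024,0,0,0,0,0,255],[0.03,0,0,0,0,0,255],[0.036,0,0,0,0,0,255],[0.041,0,0,0,0,0,255],[0.045,0,0,0,0,0,255],[0.048,0,0,0,0,0,255],[0.05,0,0,0,0,0,255]]]';  python3 -m jog '[[[0.002,0,0,0,0,0,255],[0.004,0,0,0,0,0,255],[0.006,0,0,0,0,0,255],[0.007,0,0,0,0,0,255]]]'; python3 -m jog '[[[0.001,0,0,0,0,0,255],[0.001,0,0,0,0,0,255]]]'
```

```text
clock: 8.43
eef_pos: [0.5454, 0.0659, 0.0392]
tool_rot: [0.004, 1.0, -0.0, -0.0]
ft_force: [-1.9, -2.3, -0.1]
grip_width: 0.0
clock: 8.77
eef_pos: [0.5522, 0.0661, 0.0392]
tool_rot: [0.004, 1.0, 0.0, -0.0]
ft_force: [-2.5, -1.7, -1.2]
grip_width: -0.0005
clock: 8.93
eef_pos: [0.5527, 0.0661, 0.0392]
tool_rot: [0.004, 1.0, 0.0, -0.0]
ft_force: [-2.5, -1.3, 0.8]
grip_width: -0.0002
```

```bash
python3 -m jog '[[[0.001,0,0,0,0,0,255],[0.002,0,0,0,0,0,255],[0.002,0,0,0,0,0,255]]]';  python3 -m jog '[[[0.001,0,0,0,0,0,255],[0.002,0,0,0,0,0,255],[0.002,0,0,0,0,0,255]]]'
```

```text
clock: 9.18
eef_pos: [0.5527, 0.066, 0.0392]
tool_rot: [0.004, 1.0, 0.0, -0.002]
ft_force: [-8.1, -1.4, 4.6]
grip_width: -0.0004
clock: 9.43
eef_pos: [0.5527, 0.066, 0.0391]
tool_rot: [0.004, 1.0, 0.0, -0.004]
ft_force: [-13.1, -1.0, 7.7]
grip_width: -0.0003
```

It has hit the end stop at 0.5527, as predicted, with force rising and no motion. I'll back off and clear.

```bash
python3 -m jog '[[[-0.01,0,0,0,0,0,255],[-0.03,0,0,0,0,0,255],[-0.06,0,0,0,0,0,255],[-0.06,0,0.03,0,0,0,255],[-0.08,0,0.07,0,0,0,255],[-0.11,0,0.11,0,0,0,255],[-0.14,0,0.14,0,0,0,255],[-0.17,-0.03,0.17,0,0,0,255],[-0.19,-0.06,0.18,0,0,0,255],[-0.21,-0.09,0.18,0,0,0,255]]]'; python3 -m jog '[[[-0.01,-0.04,0,0,0,0,255],[-0.02,-0.08,0,0,0,0,255],[-0.02,-0.12,0,0,0,0,255],[-0.02,-0.16,0,0,0,0,255],[-0.02,-0.2,0,0,0,0,255],[-0.02,-0.2,0,0,0,0,255]]]'; python3 -c "
from h import *
im=bot.camera('top');cv2.imwrite('pics/t3.png',im)
c=cv2.resize(im[120:345,150:350],None,fx=2.6,fy=2.6,interpolation=cv2.INTER_CUBIC)
cv2.imwrite('pics/t3c.png',c);print(proj('top',[.564,.066,.055]),proj('top',[.626,-.002,.072]))
o=cv2.imread('pics/top0.png');d=cv2.absdiff(im,o).max(2)
for n,(u,v,w,h) in dict(beaker=(158,248,45,40),bottle=(370,198,38,40),box=(412,262,44,58),green=(165,170,45,50)).items():print(n,d[v:v+h,u:u+w].mean(),d[v:v+h,u:u+w].max())"
```

```text
clock: 10.27
eef_pos: [0.354, -0.0172, 0.2224]
tool_rot: [0.002, 1.0, 0.0, 0.005]
ft_force: [0.2, -1.4, 0.1]
grip_width: 0.0003
clock: 10.77
eef_pos: [0.3332, -0.2243, 0.2195]
tool_rot: [0.008, 1.0, -0.003, 0.003]
ft_force: [0.2, -0.6, 0.5]
grip_width: -0.0002
[271.85648216 259.23522386] [307.7236031  224.66149914]
beaker 4.150555555555556 7
bottle 3.655263157894737 7
box 4.074451410658307 6
green 4.258222222222222 7
```

View pics/t3.png

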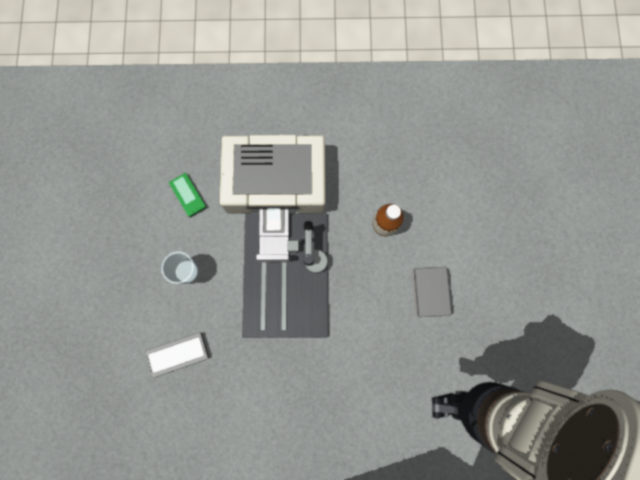

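View pics/t3c.png

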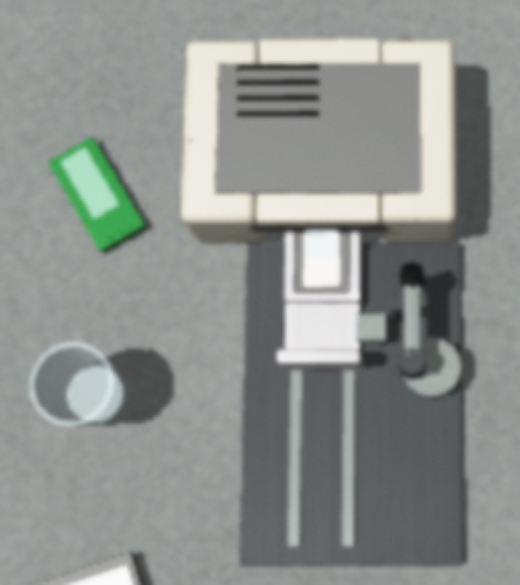

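The tray is home: the tab's rear edge is at row ≈259.6, against 259.2 predicted for full travel. The cam is still low, the cassette is in the nest, and the neighbours are unmoved.

```bash
python3 -c "
from workcell import bot
print(bot.job_done())"
```

```text
the job is handed in; nothing more can be done
None
```

The tray is fully home in the scanner with the cam at its low point, and I've handed the job in. It took about 11 s of the 51 s allowed.

- **Cam:** With the tray still back, I pushed the lever round with the shut fingertips until it met the stop pin. Force rose to 8 N there with no further motion, and the knob showed within about 0.5 px of its predicted low-point position.
- **Tray:** I pushed it by the rear tab to its end stop. It stopped 0.3 mm from the predicted position, with force rising to 13 N along the push and no motion. The tab's rear edge then showed within about 0.5 px of where it should be.
- **Last look:** The lever was still against the pin and the visible part of the cassette was in its nest. The beaker, bottle, slide box and green cassette looked unchanged from the first picture. The robot was well clear and touching nothing.

No check failed or disagreed.

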